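# Put a circuit card in the test stand and hold the test lever in its green band

### The job

Slide the circuit card that has the orange edge strip upward out of the slotted rack, lower it (do not let it fall) fully home and upright into the socket of the test stand and let go of it. Then press the stand's spring-loaded hold-to-test lever (black pad) down until its red pointer is in the green band of the gauge, about half way down and never in the red zone below, and finish while still holding it there: do not let the lever go at the end. Leave the blue-strip card in the rack, and leave the tape measure, the tin and the screwdriver where they are.

Things in the scene. Friction and masses are not known exactly. Their poses are not given: they have to be found in the camera images.
- card_orange: the card to test: green circuit board on edge, 80 mm long (x) x 4 thick (y) x 70 high, with an orange edge strip on top, 80 long x 12 thick x 28 mm high, from 64 to 92 mm above the origin; no side is front. Origin: centre of the board's bottom edge; z up. About 80 g.
- card_blue: a second card just like it but with a blue edge strip, in the other outer slot of the rack, its top 102 mm above the table (carry the other card over it higher than that); leave it there.
- rack: fixed dark rack, 116 (x) x 130 (y) mm, base 10 mm thick. Three grey slots along x at y = -40, 0, +40 mm, 9 mm wide, 87 mm long; middle one empty, the cards in the outer two in either order (strips 68 mm apart). Posts hold the cards' ends, up to 60 mm above the table; the cards stand on the base, so must rise 50 mm to be free. Origin: centre of its underside, z up.
- test_stand: fixed test stand, grey base 150 (x) x 250 (y) x 12 mm. Socket with two white posts at y = +70 mm; lever at y = -70 mm, its pivot at x = +60 mm, 70 mm above the table, its pad towards -x, at x = -50 mm. Nothing on it but gauge, pad and card stands higher than 82 mm. Origin: centre of its underside; z up.
- socket (a point): floor of the socket, 12 mm above the table: the card's origin lies here when fully home, its length along the stand's x, either way round. The white posts hold the card's ends; they rise 36 mm above this point, with steep flared lips to 49 mm; slot 8 mm wide, 87 mm between end walls; the lips catch a card up to about 6 mm off.
- gauge (a point): centre of the green band of the white gauge plate (26 mm wide, top 106 mm above the table) that stands beside the lever. Seen from -x: green band from 61 to 79 mm above the table, red zone from 40 to 53 mm. The lever's red pointer moves down in front of it.
- lever_pad (a point): centre of the top face of the lever's black pad (44 x 40 mm), moves with the lever; 110 mm from the pivot. About 105 mm above the table when the lever is up, 78 mm in the middle of the green band, 51 mm at the stop.
- lever (a joint): angle by which the lever is pressed: 0 up (the spring returns it there when let go), 0.5 rad at the stop. The pointer is in the green band from 0.16 to 0.34 (middle 0.25: pad pressed about 27 mm), in the red zone from 0.42. The spring pushes up at the pad with about 4 N when up, 7 N at 0.25, 10 N at the stop.
- tape_measure: yellow tape measure, 34 x 70 x 64 mm, bystander; origin: centre of its underside.
- parts_tin_1: open white tin of nuts, 68 mm across, 30 mm high, bystander; origin: centre of its underside.
- screwdriver_1: red-handled screwdriver lying down, 188 mm long, bystander; origin: underside of its middle.
Things that resemble listed ones, but are neither listed nor needed, are in the scene too. Leave any white look-alike of the card_orange alone.

How it is judged:
On the way, in this order (a step that is already met when the one before it is completed fails the run):
1. the orange-strip card has been slid up clear of the rack's posts (height (world z) of card_orange above 0.064 m and angle between card_orange's own z axis and vertical below 0.5 rad), for 0.1 s.
2. the orange-strip card is fully home in the socket and let go (horizontal distance between card_orange and socket below 0.007 m and z of card_orange in the frame of test_stand between 0.008 and 0.016 m and angle between card_orange's own z axis and vertical below 0.16 rad and angle between the x axis of card_orange and the x axis of test_stand, either way round below 0.12 rad and contact force between the fingers and card_orange below 0.2 N), for 0.2 s.
3. the lever is pressed into the green band and kept there (value of joint lever between 0.15 and 0.35 rad and contact force between any of the fingers, the arm and lever above 1 N), for 0.3 s.
At the end, for the whole second after the job is handed in: Orange card home in the socket (7 mm sideways, 4 mm in height, upright within 0.16, aligned within 0.12 rad), not touched; the robot presses the lever with over 1 N, still, at 0.15 to 0.35 rad; blue card within 15 mm, tape measure, tin and screwdriver within 30 mm of where they were (all of step 2 and all of step 3 and velocity of joint lever between -0.1 and 0.1 rad/s and distance of card_blue from where it was at the start of the episode below 0.015 m and distance of each of tape_measure, parts_tin_1, screwdriver_1 from where it was at the start of the episode below 0.03 m); the arm keeps its last pose, push and grip.
It fails at once if the lever is pressed into the red zone (value of joint lever above 0.42 rad).
It fails at once if the orange-strip card is let fall (linear speed of card_orange above 0.4 m/s and contact force between the fingers and card_orange below 0.1 N).
It fails at once if the blue-strip card is moved more than 15 mm (distance of card_blue from where it was at the start of the episode above 0.015 m).
It fails at once if the tape measure, the tin or the screwdriver is moved more than 30 mm (distance of any of tape_measure, parts_tin_1, screwdriver_1 from where it was at the start of the episode above 0.03 m).
It also fails if it takes over 51 s, if anything falls off the work surface, if the arm or the gripper's body presses on something with over 40 N, if the wrist force passes 120 N, or if a joint passes its speed limit or range.

### The arm

A 6-joint arm with a two-finger parallel gripper is mounted at the origin on a cart in front of the work surface, level with it; the furniture and walls round the work are solid. World frame = base frame: x ahead of the robot, y to its left, z up, the work surface at z = 0. Lengths are in m, angles in rad, forces in N, time in s.
With the tool pointing down it reaches from about 0.35 to 0.975 m from the base axis. Payload 4.9 kg.
Tool frame: the origin (TCP) lies at the very end of the fingers, on their centre line; the grasp point (between the pads) lies 19 mm behind it; z points along the fingers, y is the line along which they close (so a half turn about z gives the same grasp; the last joint's range is limited). The gripper opens to 85 mm and grips with 20 to 120 N. Pads are 22 mm wide; open, the fingers measure 114 mm over their backs; the gripper's body (76 mm by 85 mm) begins 54 mm behind the grasp point. The pads swing forward as they close: fully open they stand 13 mm farther back than shut.
Start: joints at [-1.45, 0.053, 1.613, -0, 1.476, -0.119], TCP at [0.148, -0.607, 0.231] pointing down, gripper open.
Joint ranges: [-3.01, 3.01], [-1.01, 2.22], [0.06, 2.58], [-1.02, 4.17], [0.09, 2.62], [-3.14, 3.14]. Speed limits (rad/s): [2.57, 2.57, 3.14, 3.14, 3.14, 3.14].

### API

Orientations are given as a unit quaternion [w, x, y, z].
In Python, from plant import * gives the robot as it stands.
- The arm moves only by the tool jog_arm, never from a script. Its argument "moves" is a list that holds one entry, the list of rows, each a list of 7 numbers: the finger opening in cm, from 0 to 8.54, then the shift along the tool's x, y, z in cm, then the turn, a rotation vector about the tool's x, y, z in rad. A call has 1 to 20 rows; each row shifts and turns the commanded pose from where the row before left it, along the tool's axes as they then stand; what a row does not reach is not made up. A row lasts 1/12 s, in which the tool goes at most 41.7 mm and 7.16 degrees, less where a joint would pass 70% of its speed; a pose out of reach is approached as far as the arm can. A call is refused whole if a number of a shift passes 4.17 or a number of a turn 0.125, either way. A call with a gripper value outside its range is refused whole. The fingers move at their own pace and stop on an object; the grip force is fixed at half the most. Time passes only in rows, so rows that do not move let the fingers close. It gives the time, the measured TCP pose, the force, the opening and the grip force at its end, in the units of the state.
- state(): the state, without advancing time (a new reading comes with each control period).
- grab_frame(name): name is "side" or "top"; returns a dict with "color" (384x512x3 uint8, blue, green, red), "depth" (384x512 float32, m along the optical axis (not along the pixel's ray), 0 where there is no reading), "fx", "fy", "cx", "cy" (pixels), "R" (3x3) and "t" (3): a world point X has camera coordinates R X + t. Camera axes: x right, y down, z forward; pixel columns grow to the right and rows downward; lengths in m; the calibration is good to about 2 mm. A picture is of the moment at which its call begins.
- job_done(): hands the job in; it is judged then, once.
Trained networks look in a picture, given as the dict that the camera call returned (one of the last four; its "shot" number tells which), for a name from the list of things; names that differ only in an ending like _2 or _b are one class to them, and where a whole thing is asked for, a point or a joint stands for the part that bears it (a point fixed in the world has none). Each returns a list of dicts, best first, with "p" (0 to 1); they miss things now and then, are a little off and sometimes report something else, mostly with a low value. They report only what shows in the picture. A call takes as long as a camera call. They do not tell look-alikes from the thing itself.
- recognise(name, picture): "rect" ([centre column, centre row, width, height] in pixels, round what is visible of it).
- regions_of(name, picture): "pixels" (384x512 bool, what is visible of it) and "rect" ([centre column, centre row, width, height] in pixels, round what is visible of it).
The state is a dict: "time": time; "joint_pos": joint angles; "joint_vel": joint speeds; "joint_efforts": joint torques, N m; "tool_pos": TCP position; "tool_rot": TCP orientation; "contact_force": force on the tool from outside, world axes, zero at the start; "ft_torque": the same for the moment, N m; "gripper_width": opening from 0.0 (shut) to 1.0 (fully open); "grasp_force": force on a finger pad.
Only numpy, scipy, OpenCV 4.12 (cv2) and the standard library are available. Lean on these libraries where they do the work, as an engineer would, in place of code of your own. Each camera call takes 0.05 s, during which the arm holds its last target. There are 200 camera calls.

## Working session

There is one attempt and no reset: what is moved stays moved. The work goes in short steps, Python scripts to look and compute and a tool call to move; the robot and the scene stay as the last step left them, time stands still between calls to the robot, and variables do not carry over. Pictures are saved under pics/ and viewed, at most 10 in all, crops included, and the job is handed in when it is done.

Besides the shell and the picture viewer there is one more tool, called after ">>>" as a command line: name --argument value ..., lists and objects as JSON in quotes. jog_arm: Moves the arm, as the interface text tells. Its arguments: {"type":"object","properties":{"moves":{"type":"array"}},"required":["moves"]}

```bash
mkdir -p pics
cat > h.py <<'E'
from plant import *
import numpy as np, cv2
def world(f,m):
    v,u=np.nonzero(m&(f["depth"]>0)); d=f["depth"][v,u]
    c=np.stack([(u-f["cx"])/f["fx"]*d,(v-f["cy"])/f["fy"]*d,d],1)
    return (c-f["t"])@np.array(f["R"])
def pix(f,X):
    c=np.array(f["R"])@np.array(X)+f["t"]; return f["fx"]*c[0]/c[2]+f["cx"],f["fy"]*c[1]/c[2]+f["cy"]
E
python3 - <<'E'
from h import *
import pickle
np.set_printoptions(precision=3,suppress=True)
fs={}
for n in("top","side"):
    f=grab_frame(n);fs[n]=f
    cv2.imwrite(f"pics/{n}.png",f["color"])
    print(n,"cam",-np.array(f["R"]).T@f["t"])
    for k in("card_orange","card_blue","rack","test_stand","lever_pad","tape_measure","parts_tin_1","screwdriver_1"):
        for r in regions_of(k,f)[:3]:
            w=world(f,r["pixels"])
            print(k,round(r["p"],2),np.round(r["rect"]),np.median(w,0) if len(w) else None, w.max(0) if len(w) else None)
pickle.dump(fs,open("f0.pkl","wb"))
print(state())
E
```

```text
top cam [ 0.281 -0.009  1.323]
card_orange 0.7 [144. 206.  10.  33.] [0.51  0.279 0.098] [0.551 0.289 0.107]
card_orange 0.62 [225. 181.  23.  31.] [0.587 0.068 0.084] [0.647 0.1   0.098]
card_orange 0.5 [224. 221.  26.  20.] [0.476 0.068 0.092] [0.499 0.102 0.099]
card_blue 0.69 [172. 200.  10.  33.] [0.528 0.201 0.101] [0.563 0.213 0.109]
rack 0.93 [163. 209.  48.  48.] [0.512 0.238 0.012] [0.59  0.306 0.106]
test_stand 0.82 [316. 204.  99.  57.] [ 0.522 -0.168  0.014] [ 0.612 -0.041  0.116]
lever_pad 0.67 [347. 201.  14.  51.] [ 0.495 -0.237  0.101] [ 0.59  -0.218  0.116]
tape_measure 0.61 [242. 263.  28.  17.] [0.369 0.025 0.057] [0.394 0.063 0.07 ]
parts_tin_1 0.72 [205. 144.  25.  25.] [0.706 0.131 0.004] [0.734 0.163 0.038]
parts_tin_1 0.34 [162. 207.  46.  49.] [0.513 0.239 0.012] [0.585 0.301 0.102]
screwdriver_1 0.89 [319. 271.  72.  12.] [ 0.356 -0.146  0.024] [ 0.37  -0.09   0.035]
screwdriver_1 0.52 [315. 206. 100.  58.] [ 0.521 -0.169  0.014] [ 0.616 -0.041  0.116]
side cam [ 0.53  -1.132  0.496]
card_orange 0.84 [263. 206.  26.  36.] [0.592 0.065 0.05 ] [0.626 0.093 0.
[... 424 characters left out ...]
  26.] [ 0.376 -0.006  0.039] [0.392 0.056 0.064]
parts_tin_1 0.88 [298. 206.  22.  18.] [0.705 0.108 0.019] [0.74  0.208 0.031]
screwdriver_1 0.66 [175. 251.  10.  32.] [ 0.361 -0.159  0.023] [ 0.372 -0.087  0.03 ]
{'time': 0.9, 'joint_pos': array([-1.45 ,  0.053,  1.613, -0.   ,  1.476, -0.119]), 'joint_vel': array([ 0.   , -0.   ,  0.001,  0.001, -0.   , -0.   ]), 'joint_efforts': array([ -0.001, -39.368, -37.047,  -0.   ,   0.001,  -0.   ]), 'tool_pos': array([ 0.148, -0.607,  0.231]), 'tool_rot': array([ 0.   ,  0.993,  0.12 , -0.   ]), 'contact_force': array([ 0.294, -0.617,  0.267]), 'ft_torque': array([-0.017,  0.023, -0.009]), 'grasp_force': 0.0, 'gripper_width': 1.0033208129499471}
```

View pictures.

Run:
```python
import cv2
a=cv2.imread("pics/top.png")[110:300,100:400]
cv2.imwrite("pics/topc.png",cv2.resize(a,None,fx=2.66,fy=2.66,interpolation=cv2.INTER_CUBIC))
b=cv2.imread("pics/side.png")[140:290,140:340]
cv2.imwrite("pics/sidec.png",cv2.resize(b,None,fx=4,fy=4,interpolation=cv2.INTER_CUBIC))
```

```text
(no output)
```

View pics/topc.png

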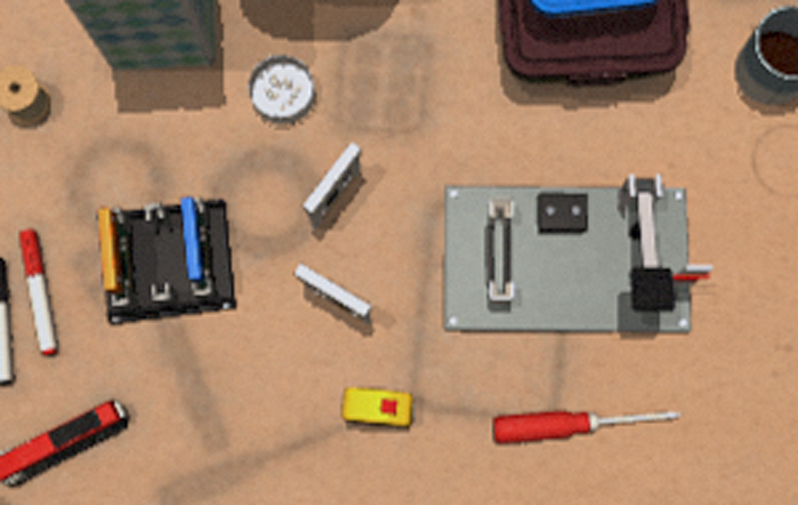

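View pics/sidec.png

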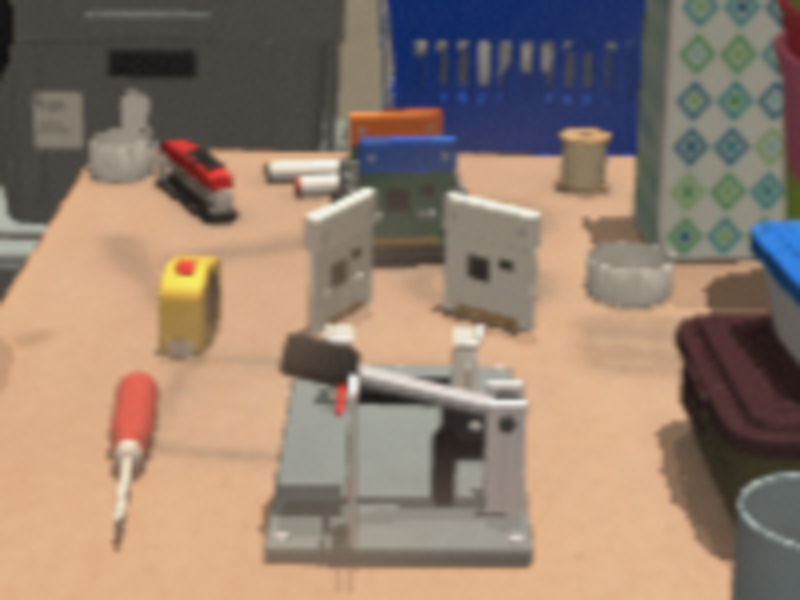

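Run:
```python
from h import *
import pickle
np.set_printoptions(precision=4,suppress=True)
fs=pickle.load(open("f0.pkl","rb"));f=fs["top"]
H=cv2.cvtColor(f["color"],cv2.COLOR_BGR2HSV)
def rect(w): 
    r=cv2.minAreaRect((w[:,:2]*1000).astype(np.float32)); return np.round(r[0],1),np.round(r[1],1),round(r[2],2)
def sub(m,roi):
    o=np.zeros_like(m);c0,c1,r0,r1=roi;o[r0:r1,c0:c1]=m[r0:r1,c0:c1];return o
def plane(f,m,z):  # rays onto plane z
    v,u=np.nonzero(m);R=np.array(f["R"]);C=-R.T@f["t"]
    d=np.stack([(u-f["cx"])/f["fx"],(v-f["cy"])/f["fy"],np.ones(len(u))],1)@R
    return C+d*((z-C[2])/d[:,2])[:,None]
zz=np.zeros(f["depth"].shape);dm=f["depth"]>0
v,u=np.nonzero(dm);zz[v,u]=world(f,dm)[:,2]
for n,lo,hi,roi in(("orange",5,22,(130,160,180,230)),("blue",100,125,(160,185,175,225))):
    m=sub((H[...,0]>=lo)&(H[...,0]<=hi)&(H[...,1]>130)&(H[...,2]>90)&(zz>.06),roi)
    m2=m&(zz>.095)
    w=plane(f,m2,.102);print(n,m.sum(),m2.sum(),rect(w),np.median(zz[m2]),w.mean(0))
    # line fit of row centres
    c=w[:,:2]-w[:,:2].mean(0);e=np.linalg.svd(c,full_matrices=0)[2][0];print(" dir",np.arctan2(e[1],e[0]))
# rack base
r=regions_of("rack",grab_frame("top"))
f=grab_frame("top");m=regions_of("rack",f)[0]["pixels"]
w=plane(f,m&(zz<.02)&(zz>.004),.01);print("rack",rect(w))
m=regions_of("test_stand",f)[0]["pixels"]
w=plane(f,m&(zz<.025)&(zz>.004),.012);print("stand",rect(w))
hi=sub((zz>.045)&(zz<.075),(275,305,180,230));w=world(f,hi);print("posts",len(w))
n,l,s,c=cv2.connectedComponentsWithStats(hi.astype(np.uint8))
for i in range(1,n):
    if s[i,4]>3: p=world(f,l==i);print(s[i],p.mean(0),p.min(0),p.max(0))
m=sub((H[...,2]<70)&(zz>.06),(330,360,200,235));w=world(f,m);print("pad",rect(w),w.mean(0))
fx=f["fx"];print(fx)
t=f["color"][165:250,262:365];cv2.imwrite("pics/stand.png",cv2.resize(t,None,fx=7,fy=7,interpolation=cv2.INTER_NEAREST))
o=fs["top"]["color"][180:235,130:190];o=cv2.resize(o,None,fx=9,fy=9,interpolation=cv2.INTER_NEAREST);cv2.imwrite("pics/orange.png",o)
```

```text
orange 165 160 (array([514.6, 281.4]), array([78.7, 13.8]), 7.99) 0.10205793507002661 [0.5141 0.2815 0.102 ]
 dir -3.0045638641568537
blue 154 144 (array([524.5, 202.4]), array([77.2, 12.3]), 8.13) 0.10217132359381222 [0.5238 0.2024 0.102 ]
 dir -2.9946731099872386
rack (array([518.7, 242.3]), array([116., 130.]), 7.87)
stand (array([ 524.1, -167.6]), array([249.7, 149.9]), 89.75)
posts 99
[284 185   9   8  56] [ 0.5672 -0.0979  0.0553] [ 0.5578 -0.1082  0.0419] [ 0.5747 -0.0866  0.0642]
[284 216   9   7  43] [ 0.482  -0.0972  0.056 ] [ 0.4747 -0.1075  0.0482] [ 0.4915 -0.0861  0.0644]
pad (array([ 478.8, -237.8]), array([41.9, 45.5]), 86.32) [ 0.4777 -0.2357  0.1058]
489.8652141855295
```

View pics/stand.png

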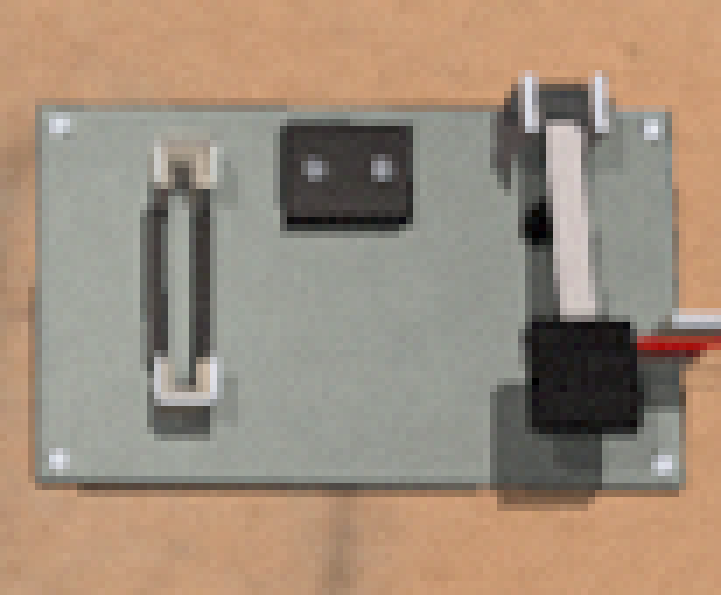

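View pics/orange.png

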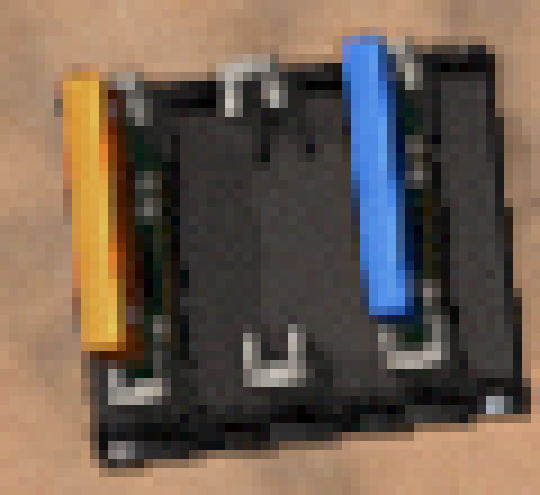

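Candidates, in top-image pixels: the orange card at (140,204), the blue card at (172,199), and white look-alikes at (225,181) and (224,221). I choose (140,204), which the crop shows to be an orange strip in the rack's outer slot. The stand crop shows an empty socket at (287,204) and the black pad at (345,219), up.

>>> jog_arm --moves '[[[8.5,0,0,0,0,0,0.103],[7,3,-2,0,0,0,0],[7,3,-2,0,0,0,0],[7,3,-2,0,0,0,0],[7,3,-2,0,0,0,0],[7,3,-2,0,0,0,0],[7,3,-2,0,0,0,0],[7,3,-2,0,0,0,0],[7,3,-2,0,0,0,0],[7,3,-2,0,0,0,0],[7,3,-2,0,0,0,0],[7,3,-2,0,0,0,0],[7,3,-2,0,0,0,0],[7,0,0,0,0,0,0],[7,0,0,0,0,0,0]]]'

```text
time: 2.4
tool_pos: [0.4733, -0.3191, 0.2313]
tool_rot: [0.0, 0.998, 0.07, -0.0]
contact_force: [-0.7, -0.6, -0.6]
gripper_width: 0.82
grasp_force: 0.0
```

>>> jog_arm --moves '[[[6,0.6,-2.95,0,0,0,0],[6,0.6,-2.95,0,0,0,0],[6,0.6,-2.95,0,0,0,0],[6,0.6,-2.95,0,0,0,0],[6,0.6,-2.95,0,0,0,0],[6,0.6,-2.95,0,0,0,0],[6,0.6,-2.95,0,0,0,0],[6,0.6,-2.95,0,0,0,0],[6,0.6,-2.95,0,0,0,0],[6,0.6,-2.95,0,0,0,0],[6,0.6,-2.95,0,0,0,0],[6,0.6,-2.95,0,0,0,0],[6,0.6,-2.95,0,0,0,0],[6,0.6,-2.95,0,0,0,0],[6,0.6,-2.95,0,0,0,0],[6,0.6,-2.95,0,0,0,0],[6,0.6,-2.95,0,0,0,0],[6,0.6,-2.95,0,0,0,0],[6,0,0,0,0,0,0],[6,0,0,0,0,0,0]]]'

```text
time: 4.07
tool_pos: [0.5071, 0.2202, 0.2311]
tool_rot: [0.0, 0.998, 0.069, -0.0]
contact_force: [0.1, -0.3, 1.0]
gripper_width: 0.707
grasp_force: 0.0
```

>>> jog_arm --moves '[[[6,0.5,-2,0,0,0,0],[6,0.5,-2,0,0,0,0],[6,0.5,-2,0,0,0,0],[6,0,0,2,0,0,0],[6,0,0,2,0,0,0],[6,0,0,2,0,0,0],[6,0,0,2,0,0,0],[6,0,0,0,0,0,0],[6,0,0,0,0,0,0]]]'

```text
time: 4.82
tool_pos: [0.5132, 0.28, 0.1502]
tool_rot: [0.001, 0.998, 0.067, -0.001]
contact_force: [0.6, 0.5, -0.0]
gripper_width: 0.701
grasp_force: 0.0
```

Run:
```python
from h import *
s=state();print(s["tool_pos"],s["tool_rot"],s["joint_pos"])
f=grab_frame("top");a=f["color"][165:250,100:210];b=grab_frame("side")["color"][140:225,190:300]
cv2.imwrite("pics/pre.png",cv2.resize(np.vstack([a,b]),None,fx=3.5,fy=3.5,interpolation=cv2.INTER_CUBIC))
```

```text
[0.51324284 0.27997698 0.15016468] [ 6.62502671e-04  9.97736104e-01  6.72335014e-02 -1.37229178e-03] [ 3.72339433e-01  2.28245647e-02  1.78217482e+00 -4.51518562e-04
  1.33960912e+00  1.80867121e+00]
```

View pics/pre.png

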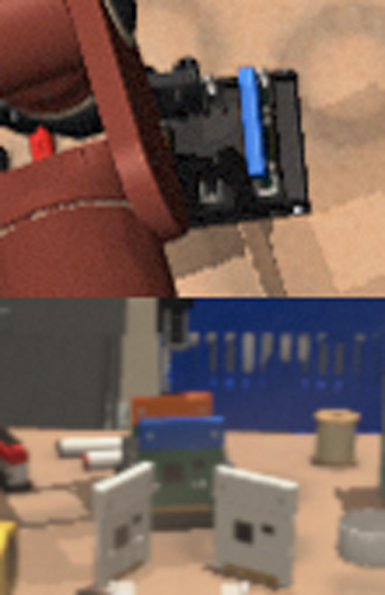

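>>> jog_arm --moves '[[[6,0,0,1.5,0,0,0],[6,0,0,1.5,0,0,0],[6,0,0,1.5,0,0,0],[6,0,0,1.5,0,0,0],[6,0,0,1,0,0,0],[6,0,0,0.8,0,0,0],[6,0,0,0,0,0,0],[6,0,0,0,0,0,0],[6,0,0,0,0,0,0]]]'

```text
time: 5.67
tool_pos: [0.5145, 0.2823, 0.0746]
tool_rot: [-0.0, 0.998, 0.068, 0.001]
contact_force: [0.1, -0.3, -0.6]
gripper_width: 0.702
grasp_force: 0.0
```

>>> jog_arm --moves '[[[6,0,0,0.3,0,0,0],[3,0,0,0,0,0,0],[0,0,0,0,0,0,0],[0,0,0,0,0,0,0],[0,0,0,0,0,0,0],[0,0,0,0,0,0,0],[0,0,0,0,0,0,0],[0,0,0,0,0,0,0],[0,0,0,0,0,0,0],[0,0,0,0,0,0,0],[0,0,0,0,0,0,0],[0,0,0,0,0,0,0]]]'

```text
time: 6.67
tool_pos: [0.5138, 0.2822, 0.0706]
tool_rot: [-0.0, 0.998, 0.068, 0.0]
contact_force: [-0.4, 1.4, 2.0]
gripper_width: 0.131
grasp_force: 58.8
```

>>> jog_arm --moves '[[[0,0,0,-0.5,0,0,0],[0,0,0,-1,0,0,0],[0,0,0,-1,0,0,0],[0,0,0,-1,0,0,0],[0,0,0,-1,0,0,0],[0,0,0,-1,0,0,0],[0,0,0,-1,0,0,0],[0,0,0,-1.5,0,0,0],[0,0,0,-1.5,0,0,0],[0,0,0,-1.5,0,0,0],[0,0,0,-1.5,0,0,0],[0,0,0,0,0,0,0],[0,0,0,0,0,0,0],[0,0,0,0,0,0,0]]]'

```text
time: 7.83
tool_pos: [0.5132, 0.2819, 0.1946]
tool_rot: [0.0, 0.998, 0.068, -0.0]
contact_force: [-0.0, -0.1, -0.3]
gripper_width: 0.132
grasp_force: 58.4
```

```bash
cat > look.py <<'E'
from h import *
import sys
np.set_printoptions(precision=4,suppress=True)
def orange(f):
    H=cv2.cvtColor(f["color"],cv2.COLOR_BGR2HSV)
    m=(H[...,0]>=4)&(H[...,0]<=13)&(H[...,1]>190)&(H[...,2]>100)
    w=world(f,m);v,u=np.nonzero(m&(f["depth"]>0))
    zlo=float(sys.argv[1]) if len(sys.argv)>1 else .06
    k=(w[:,0]>.4)&(w[:,0]<.65)&(w[:,1]>-.2)&(w[:,1]<.35)&(w[:,2]>zlo)&(w[:,2]<.3)
    return w[k],u[k],v[k]
E
cat > lk.py <<'E'
from look import *
s=state();print(s["tool_pos"],s["tool_rot"])
f=grab_frame("side");w,u,v=orange(f)
print(len(w)); 
if len(w): print(np.percentile(w,[2,50,98],axis=0),u.min(),u.max(),v.min(),v.max())
E
python3 lk.py .1
python3 - <<'E'
from h import *
b=grab_frame("side")["color"][100:220,180:300]
cv2.imwrite("pics/lift.png",cv2.resize(b,None,fx=5,fy=5,interpolation=cv2.INTER_CUBIC))
E
```

```text
[0.5132 0.2819 0.1946] [ 0.0002  0.9977  0.0684 -0.0004]
55
[[0.484  0.2667 0.2011]
 [0.5005 0.2738 0.2089]
 [0.5501 0.2818 0.2228]] 229 249 133 139
```

View pics/lift.png

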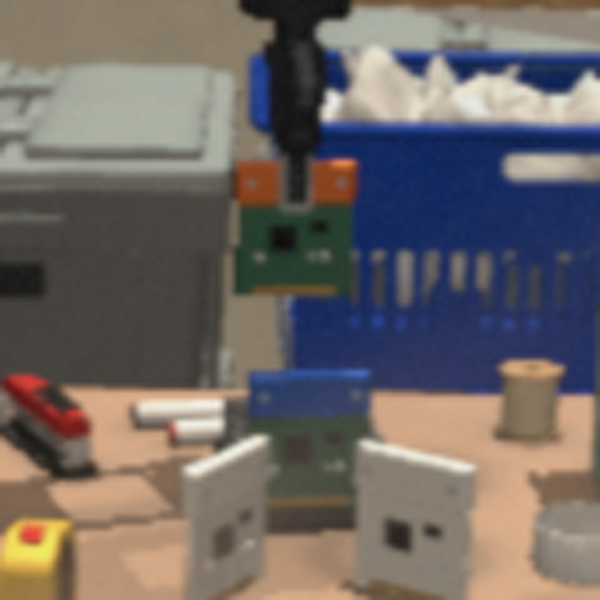

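The side picture shows the orange card clamped at its centre, upright and clear of the rack. The blue card is still in its slot.

>>> jog_arm --moves '[[[0,0,0,0,0,0,0.07],[0,0,0.5,0,0,0,0.07],[0,0,1.4,0,0,0,0],[0,0.1,2.4,0,0,0,0],[0,0.1,2.4,0,0,0,0],[0,0.1,2.4,0,0,0,0],[0,0.1,2.4,0,0,0,0],[0,0.1,2.4,0,0,0,0],[0,0.1,2.4,0,0,0,0],[0,0.1,2.4,0,0,0,0],[0,0.1,2.4,0,0,0,0],[0,0.1,2.4,0,0,0,0],[0,0.1,2.4,0,0,0,0],[0,0.1,2.4,0,0,0,0],[0,0.1,2.4,0,0,0,0],[0,0.1,2.4,0,0,0,0],[0,0,2.4,0,0,0,0],[0,0,1.4,0,0,0,0],[0,0,0.6,0,0,0,0],[0,0,0.3,0,0,0,0]]]'

```text
time: 9.6
tool_pos: [0.525, -0.0972, 0.1946]
tool_rot: [-0.0, 1.0, -0.002, -0.001]
contact_force: [0.1, 0.4, -1.6]
gripper_width: 0.132
grasp_force: 58.5
```

>>> jog_arm --moves '[[[0,0,0,0,0,0,0],[0,0,0,0,0,0,0],[0,0,0,0,0,0,0]]]'

```text
time: 9.85
tool_pos: [0.5256, -0.0952, 0.1951]
tool_rot: [-0.0, 1.0, -0.001, -0.0]
contact_force: [-0.4, 0.1, -0.7]
gripper_width: 0.132
grasp_force: 58.5
```

```bash
python3 lk.py .1
python3 - <<'E'
from look import *
f=grab_frame("top")
H=cv2.cvtColor(f["color"],cv2.COLOR_BGR2HSV)
m=(H[...,0]>=5)&(H[...,0]<=22)&(H[...,1]>130)&(H[...,2]>90)
w=world(f,m);w=w[(w[:,2]>.2)&(w[:,2]<.24)];print("top",len(w),w.min(0),w.max(0)) if len(w) else print("none")
E
```

```text
[ 0.5256 -0.0952  0.1951] [-0.0002  1.     -0.0009 -0.0001]
40
[[ 0.4939 -0.1077  0.2018]
 [ 0.5051 -0.1018  0.2175]
 [ 0.5189 -0.0982  0.2234]] 228 249 162 170
top 108 [ 0.486  -0.1018  0.2123] [0.9496 0.1592 0.2394]
```

>>> jog_arm --moves '[[[0,0,0.1,1,0,0,0],[0,0,0.1,1.5,0,0,0],[0,0,0,1.5,0,0,0],[0,0,0,1.5,0,0,0],[0,0,0,1,0,0,0],[0,0,0,0.3,0,0,0],[0,0,0,0,0,0,0],[0,0,0,0,0,0,0],[0,0,0,0,0,0,0]]]'

```text
time: 10.7
tool_pos: [0.5265, -0.0982, 0.1285]
tool_rot: [0.0, 1.0, -0.002, 0.001]
contact_force: [0.0, 0.0, -0.4]
gripper_width: 0.13
grasp_force: 58.5
```

Run:
```python
from look import *
for i in range(3):
    s=state();print(s["tool_pos"],s["tool_rot"])
    f=grab_frame("side")
w,u,v=orange(f)
print("orange",u.min(),u.max(),v.min(),v.max())
y=-0.104
for c in(u.min()-.5,u.max()+.5):
    # solve x on plane y at row
    R=np.array(f["R"]);C=-R.T@f["t"];d=R.T@np.array([(c-f["cx"])/f["fx"],(v.mean()-f["cy"])/f["fy"],1]);print(C+d*((y-C[1])/d[1]))
b=f["color"][130:240,190:300]
g=grab_frame("top");a=g["color"][150:240,250:370]
cv2.imwrite("pics/ins.png",cv2.resize(b,None,fx=5.4,fy=5.4,interpolation=cv2.INTER_CUBIC))
cv2.imwrite("pics/ins2.png",cv2.resize(a,None,fx=5.4,fy=5.4,interpolation=cv2.INTER_CUBIC))
```

```text
[ 0.5265 -0.0982  0.1285] [ 0.0003  1.     -0.0015  0.0009]
[ 0.5265 -0.0983  0.1286] [ 0.0004  1.     -0.0016  0.001 ]
[ 0.5265 -0.0983  0.1285] [ 0.0004  1.     -0.0016  0.001 ]Traceback (most recent call last):
  File "<stdin>", line 6, in <module>
    return umr_minimum(a, axis, None, out, keepdims, initial, where)
ValueError: zero-size array to reduction operation minimum which has no identity
```

Run:
```python
from h import *
f=grab_frame("side");b=f["color"][130:240,190:300]
g=grab_frame("top");a=g["color"][150:240,250:360]
cv2.imwrite("pics/ins.png",cv2.resize(np.hstack([b[:90],a]),None,fx=3.6,fy=3.6,interpolation=cv2.INTER_CUBIC))
# project posts and the ideal card corners
for p in([.4844,-.104,.158],[.5644,-.104,.158],[.5244,-.0976,.061]):print(pix(f,p))
```

```text
(np.float64(224.12284826327323), np.float64(186.94365080315328))
(np.float64(255.87112272349108), np.float64(187.4124089629989))
(np.float64(239.57670534952354), np.float64(221.7476983254068))
```

View pics/ins.png

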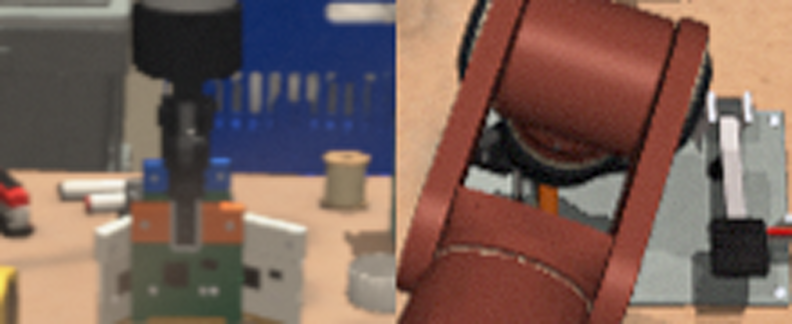

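Run:
```python
from h import *
import pickle
f0=pickle.load(open("f0.pkl","rb"))["side"];f=grab_frame("side")
c=f["color"].astype(int)
for r in(188,190,192,194):print(r,"R-B",(c[r,222:264,2]-c[r,222:264,0]).tolist())
z=f0["color"].astype(int)
for r in(222,224,226):print(r,"post",z[r,216:268].min(1).tolist())
for x in(.4822,.5672):print(pix(f,[x,-.0976,.061]))
print(pix(f,[.5265,-.104,.146]))
```

```text
188 R-B [24, 16, 15, 30, 71, 96, 99, 98, 98, 96, 96, 96, 95, 94, 83, 47, 18, 13, 14, 13, 14, 14, 16, 35, 69, 88, 90, 90, 91, 106, 120, 123, 124, 124, 121, 91, 72, 73, 74, 75, 76, 76]
190 R-B [52, 20, 18, 29, 59, 89, 92, 89, 88, 91, 89, 90, 89, 89, 78, 45, 17, 16, 15, 14, 14, 15, 17, 36, 69, 86, 88, 89, 89, 88, 89, 89, 90, 90, 83, 53, 29, 15, 15, 15, 22, 35]
192 R-B [13, 15, 25, 33, 63, 87, 75, 48, 41, 65, 85, 88, 87, 86, 75, 44, 19, 16, 15, 15, 16, 14, 18, 35, 68, 85, 88, 88, 89, 87, 68, 44, 48, 75, 86, 59, 29, 23, 24, 25, 27, 22]
194 R-B [27, 26, 26, 37, 65, 85, 84, 80, 79, 83, 85, 85, 85, 84, 74, 44, 19, 16, 17, 15, 16, 15, 18, 40, 72, 86, 88, 89, 89, 88, 84, 73, 74, 87, 89, 59, 30, 23, 24, 24, 22, 22]
222 post [99, 103, 116, 122, 132, 170, 192, 194, 205, 207, 207, 197, 170, 147, 144, 145, 144, 144, 145, 142, 145, 144, 145, 145, 144, 142, 141, 142, 141, 144, 145, 144, 144, 143, 144, 142, 148, 178, 202, 201, 200, 196, 186, 214, 202, 127, 111, 112, 110, 96, 75, 66]
224 post [73, 79, 91, 103, 122, 152, 186, 207, 218, 221, 220, 205, 174, 148, 143, 143, 143, 143, 144, 144, 144, 143, 144, 143, 144, 143, 142, 141, 141, 142, 142, 144, 145, 146, 146, 146, 150, 184, 210, 209, 211, 208, 191, 182, 171, 143, 139, 139, 138, 133, 125, 119]
226 post [64, 61, 62, 60, 59, 64, 69, 79, 85, 89, 94, 106, 125, 139, 142, 141, 141, 144, 144, 144, 143, 141, 142, 143, 142, 142, 143, 141, 139, 141, 142, 142, 143, 142, 143, 143, 144, 151, 154, 150, 156, 161, 164, 154, 143, 143, 143, 143, 143, 144, 144, 143]
(np.float64(223.37499496049642), np.float64(221.5357457912389))
(np.float64(255.98271557347948), np.float64(221.962323532194))
(np.float64(240.78159817131828), np.float64(191.69657377327678))
```

>>> jog_arm --moves '[[[0,-0.2,-0.05,0.3,0,0,0],[0,0,0,0.7,0,0,0],[0,0,0,0.7,0,0,0],[0,0,0,0.7,0,0,0],[0,0,0,0.6,0,0,0],[0,0,0,0.5,0,0,0],[0,0,0,0.4,0,0,0],[0,0,0,0,0,0,0],[0,0,0,0,0,0,0]]]'

```text
time: 11.75
tool_pos: [0.5236, -0.0975, 0.088]
tool_rot: [-0.0, 1.0, -0.002, -0.0]
contact_force: [0.6, 0.2, -0.4]
gripper_width: 0.127
grasp_force: 58.5
```

>>> jog_arm --moves '[[[0,0,0,0.3,0,0,0],[0,0,0,0.4,0,0,0],[0,0,0,0.4,0,0,0],[0,0,0,0.3,0,0,0],[0,0,0,0.1,0,0,0],[0,0,0,0,0,0,0],[0,0,0,0,0,0,0]]]'

```text
time: 12.33
tool_pos: [0.5238, -0.0975, 0.0733]
tool_rot: [0.0, 1.0, -0.002, 0.0]
contact_force: [0.3, -0.2, 0.2]
gripper_width: 0.131
grasp_force: 58.6
```

>>> jog_arm --moves '[[[0,0,0,0.1,0,0,0],[0,0,0,0.1,0,0,0],[0,0,0,0,0,0,0],[0,0,0,0,0,0,0]]]'

```text
time: 12.67
tool_pos: [0.5241, -0.0977, 0.0726]
tool_rot: [0.0, 1.0, -0.002, 0.0]
contact_force: [-3.2, 1.5, 6.2]
gripper_width: 0.132
grasp_force: 59.5
```

>>> jog_arm --moves '[[[2,0,0,0,0,0,0],[3,0,0,0,0,0,0],[5,0,0,0,0,0,0],[5,0,0,0,0,0,0],[5,0,0,0,0,0,0],[5,0,0,0,0,0,0],[5,0,0,0,0,0,0]]]'

```text
time: 13.25
tool_pos: [0.5237, -0.0975, 0.0712]
tool_rot: [-0.0, 1.0, -0.002, -0.0]
contact_force: [0.4, -0.7, 0.7]
gripper_width: 0.588
grasp_force: 0.0
```

>>> jog_arm --moves '[[[5,0,0,-0.5,0,0,0],[5,0,0,-1,0,0,0],[5,0,0,-1.5,0,0,0],[5,0,0,-2,0,0,0],[5,0,0,-2,0,0,0],[5,0,0,-2,0,0,0],[5,0,0,-2,0,0,0],[5,0,0,-2,0,0,0],[5,0,0,0,0,0,0],[5,0,0,0,0,0,0]]]'

```text
time: 14.08
tool_pos: [0.5247, -0.0978, 0.2036]
tool_rot: [0.001, 1.0, -0.002, 0.002]
contact_force: [-0.1, -0.6, 0.0]
gripper_width: 0.588
grasp_force: 0.0
```

>>> jog_arm --moves '[[[0,-0.3,1,0,0,0,0],[0,-0.5,1.5,0,0,0,0],[0,-0.7,2,0,0,0,0],[0,-0.7,2,0,0,0,0],[0,-0.7,2,0,0,0,0],[0,-0.7,2,0,0,0,0],[0,-0.7,2,0,0,0,0],[0,-0.6,1,0,0,0,0],[0,0,0.5,0,0,0,0],[0,0,0,2,0,0,0],[0,0,0,2,0,0,0],[0,0,0,2,0,0,0],[0,0,0,1,0,0,0],[0,0,0,0,0,0,0],[0,0,0,0,0,0,0]]]'

```text
time: 15.33
tool_pos: [0.4741, -0.2368, 0.1308]
tool_rot: [-0.001, 1.0, -0.001, -0.001]
contact_force: [-0.3, -0.6, -0.0]
gripper_width: -0.002
grasp_force: 0.0
```

Run:
```python
from h import *
np.set_printoptions(precision=4,suppress=True)
print(state()["tool_pos"])
f=grab_frame("top");g=grab_frame("side")
H=cv2.cvtColor(f["color"],cv2.COLOR_BGR2HSV)
m=(H[...,0]>=5)&(H[...,0]<=22)&(H[...,1]>130)&(H[...,2]>90)
w=world(f,m);k=(w[:,2]>.09)&(w[:,2]<.12)&(abs(w[:,1]+.098)<.04)&(w[:,0]<.62);w=w[k]
print("card",len(w),w.mean(0) if len(w) else 0); 
if len(w)>5: print(np.median(w[:,2]),cv2.minAreaRect((w[:,:2]*1000).astype(np.float32)))
a=f["color"][160:250,260:370];b=g["color"][160:285,190:300]
cv2.imwrite("pics/chk.png",cv2.resize(np.vstack([a,b]),None,fx=2.7,fy=2.7,interpolation=cv2.INTER_CUBIC))
```

```text
[ 0.4741 -0.2368  0.1308]
card 128 [ 0.5233 -0.0982  0.1046]
0.10472750622389697 ((525.2451171875, -98.70254516601562), (78.49009704589844, 10.670453071594238), 0.45877647399902344)
```

View pics/chk.png

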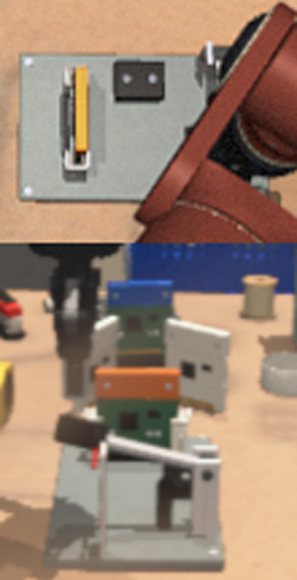

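The card is home: its top is at 0.105 m, centred and aligned. In the side picture the fingers stand above the black pad. Next I press the lever in stages.

>>> jog_arm --moves '[[[0,0,0,1,0,0,0],[0,0,0,1,0,0,0],[0,0,0,0.6,0,0,0],[0,0,0,0.5,0,0,0],[0,0,0,0.4,0,0,0],[0,0,0,0.4,0,0,0],[0,0,0,0.3,0,0,0],[0,0,0,0,0,0,0],[0,0,0,0,0,0,0]]]'

```text
time: 16.18
tool_pos: [0.4742, -0.2374, 0.0894]
tool_rot: [-0.0, 1.0, -0.002, -0.0]
contact_force: [-3.5, -0.2, 5.1]
gripper_width: -0.002
grasp_force: 2.3
```

>>> jog_arm --moves '[[[0,0,0,0.3,0,0,0],[0,0,0,0.3,0,0,0],[0,0,0,0.3,0,0,0],[0,0,0,0.2,0,0,0],[0,0,0,0,0,0,0],[0,0,0,0,0,0,0],[0,0,0,0,0,0,0],[0,0,0,0,0,0,0],[0,0,0,0,0,0,0]]]'

```text
time: 16.93
tool_pos: [0.474, -0.2376, 0.0788]
tool_rot: [0.0, 1.0, -0.002, -0.0]
contact_force: [-4.9, 0.2, 6.3]
gripper_width: -0.001
grasp_force: 3.0
```

Run:
```python
from h import *
s=state();print(s["tool_pos"],s["contact_force"])
g=grab_frame("side");f=grab_frame("top")
H=cv2.cvtColor(g["color"],cv2.COLOR_BGR2HSV)
m=((H[...,0]<4)|(H[...,0]>174))&(H[...,1]>150)&(H[...,2]>80)
m[:, :200]=0;m[:,260:]=0;m[:210]=0
w=world(g,m);print("pointer",len(w),np.round(w.mean(0),3) if len(w) else 0, np.round(w[:,2].min(),3),np.round(w[:,2].max(),3))
H=cv2.cvtColor(f["color"],cv2.COLOR_BGR2HSV)
for n,lo,hi,y in(("orange",5,22,-.098),("blue",100,125,.202)):
    m=(H[...,0]>=lo)&(H[...,0]<=hi)&(H[...,1]>130)&(H[...,2]>90)
    w=world(f,m);w=w[(w[:,2]>.09)&(w[:,2]<.12)&(abs(w[:,1]-y)<.04)&(w[:,0]<.62)];print(n,np.round(w.mean(0),4))
cv2.imwrite("pics/end.png",cv2.resize(g["color"][190:290,190:300],None,fx=5.4,fy=5.4,interpolation=cv2.INTER_CUBIC))
```

```text
[ 0.47400897 -0.23758676  0.07880187] [-4.9125995   0.16497511  6.27659516]
pointer 4 [ 0.489 -0.23   0.057] 0.013 0.072
orange [ 0.5224 -0.0984  0.1045]
blue [0.5245 0.2022 0.1018]
```

View pics/end.png

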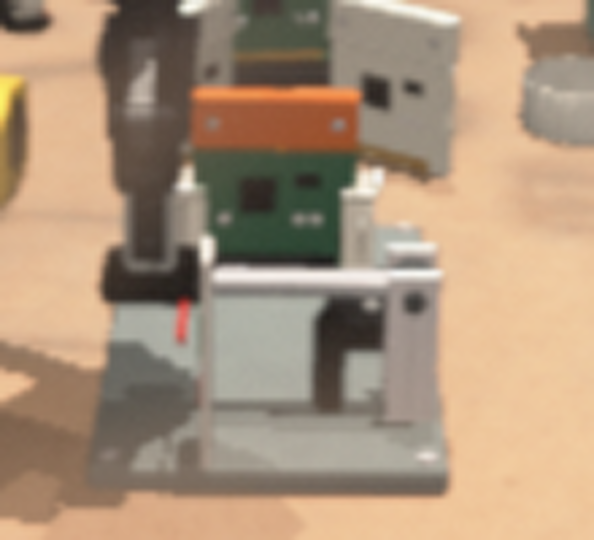

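The side picture shows the lever level, with the fingers on the pad at about (217,239). The card stands upright in the socket at about (241,222). The pressing force is about 6–7 N, as expected at mid-band.

```bash
python3 -c "
from plant import *
print(job_done())"
```

```text
the job is handed in; nothing more can be done
None
```

I handed the job in at about 17 s, with the orange card home and released in the socket and the lever held about mid-green at 6 N. The blue card has not moved, and the arm never went near the tape measure, tin or screwdriver; the hand-in returned no verdict.

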